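# Turn the lamp box and hold it in the pull clamp

### The job

Give the small lamp box in the pull clamp a quarter turn, so that the flat side with the bent bracket faces the fixed stop bar with the bracket's lip reaching over it, set it back flat and centred on the bed close against the bar, and let go of it. Then draw the clamp's spring-return handle out until its pointer is level with the mark, and finish with the gripper still holding the handle there, so that the rubber pad keeps the box pressed against the bar. Leave the other things on the bench where they are.

Things in the scene. Friction and masses are not known exactly. Their poses are not given: they have to be found in the camera images.
- clamp: Grey pull clamp fixed to the bench, base plate 275 x 120 x 10 mm. Origin at bench level under the middle of the bed; x points away from the handle end (handle at -x, towards the robot at yaw 0), y left, z up. The flat bed's top is 40 mm above the bench, x = -52 to +65 mm (with a slot in the middle beyond x = 40), y = -60 to +60 mm. Stop bar across its near end, rubber pad beyond it.
- stop_bar (a point): Top middle of the face of the dark fixed stop bar that looks towards the pad: clamp x = -40 mm, y = 0, 54 mm above the bench. The bar is 12 mm thick (clamp x = -52 to -40 mm), 84 mm long along y, and stands 14 mm above the bed.
- slide (a joint): Travel in m of the sprung slide (rod under the bed, handle at its near end, pad at its far end): 0 at rest, grows as the handle is pulled out along the clamp's -x; end of travel 0.058. The spring pulls back with about 5 N at 0 and 10 N at 0.042; the pressed pad adds 2 to 6 N.
- handle: Handle of the slide; origin at bench level below it, at clamp x = -110 mm minus the travel, y = 0. A flat upright post 10 mm thick (along x) and 16 mm wide carries at its top a black round crossbar, 14 mm thick, 56 mm long along the clamp's y.
- handle_grip (a point): Middle of the handle's crossbar, 85 mm above the bench, at clamp x = -110 mm minus the travel, y = 0. Take it from above with the fingers on its -x and +x sides; 50 mm are free between it and the stop bar at rest.
- pointer (a point): Tip of the handle's thin steel pointer (4 mm along x), which reaches out sideways to clamp y = +44 mm at 38 mm height, beside the mark; at clamp x = -110 mm minus the travel.
- mark: The mark: small dark steel clip with an upright blade (4 mm along x, 14 mm along y, 22 mm high) on the rail at the clamp's +y side. Origin at the middle of its underside, 35 mm above the bench, clamp y = +54 mm; its clamp x (-156 to -148 mm) differs from start to start. The pointer is at the mark when both have the same clamp x.
- pad: Rubber pad on the slide, 56 mm wide along y, 14 mm high, facing the stop bar. Origin: lower edge of its face, at clamp x = +40 mm at rest (80 mm free to the bar); comes towards the bar as the handle is pulled. Sprung: gives up to 18 mm (2 N at first, 6.5 N at the end). Touches the correctly turned box at 34 mm travel; a box the long way blocks the slide at 32 mm, short of the mark.
- lamp_box: Loose bare-metal box, 0.25 to 0.5 kg, 46 (own x) x 66 (own y) x 46 mm high; white round lampholder 32 mm across, 12 mm high on top. Origin: centre of underside. Bent bracket on its own -x side. At first it stands on the bed between bar and pad, bracket towards the clamp's -y. Finished: own axes along the clamp's, same way round (yaw equal), origin at clamp x = -17 mm.
- box_grip (a point): Point on the lamp box's axis, 38 mm above its underside: a good TCP height to take it from above across its 66 mm length (fingers on the two plain end faces, own -y and +y). Lower than about 34 mm the fingertips would meet the stop bar and pad, which stand 14 mm above the bed.
- bracket_lip (a point): Point on the bracket's lip on the lamp box: own x = -35 mm, 21.5 mm above the box's underside. The bracket is a strip 24 mm wide and 3 mm thick up the box's side from 20 to 42 mm height, its lip bent outwards at 20 to 23 mm height, to own x = -37 mm. Finished, the lip lies over the stop bar with 6 mm of air.
- spare_bracket: Bystander: loose bent steel strip 70 x 22 mm, 26 mm high, beside the clamp.
- spare_holder: Bystander: white ceramic lampholder, 40 mm across, 38 mm high, beside the clamp.
- pliers: Bystander: pliers with red handles, about 145 mm long.
- screwdriver: Bystander: screwdriver with yellow handle.
- flask: Bystander: drinking flask, 68 mm across, 200 mm high.
- lamp_pan: Bystander: round grey lamp pan, 250 mm across, 50 mm high.
- air_driver: Bystander: air screwdriver lying on the bench, about 200 mm long.
Mind the look-alikes: they are no part of the job. Of the things like the lamp_box, leave any that is green, pink or yellow; of the rest the larger one is meant.

How it is judged:
By the outcome, as a careful person would: the job done as asked, in the order asked, and still so for the second after the job is handed in, while the arm keeps its last pose, push and grip.
It also fails if it takes over 48 s, if anything falls off the work surface, if the arm or the gripper's body presses on something with over 40 N, if the wrist force passes 120 N, or if a joint passes its speed limit or range.

### The arm

A 6-joint arm with a two-finger parallel gripper is mounted at the origin on the work surface. World frame = base frame: x ahead of the robot, y to its left, z up, the work surface at z = 0. Lengths are in m, angles in rad, forces in N, time in s.
With the tool pointing down it reaches from about 0.425 to 0.925 m from the base axis. Payload 12.5 kg.
Tool frame: the origin (TCP) lies between the finger pads, 19 mm behind the fingertips; this is the grasp point; z points along the fingers, y is the line along which they close (so a half turn about z gives the same grasp; the last joint's range is limited). The gripper opens to 85 mm and grips with 20 to 120 N. Pads are 22 mm wide; open, the fingers measure 114 mm over their backs; the gripper's body (76 mm by 85 mm) begins 54 mm behind the grasp point. The pads swing forward as they close: fully open they stand 13 mm farther back than shut.
Start: joints at [1.202, 0.491, 1.559, -0, 1.092, -0.106], TCP at [0.162, 0.604, 0.25] pointing down, gripper open.
Joint ranges: [-3.1, 3.1], [-0.84, 2.19], [0.05, 2.79], [-1.13, 4.28], [0.06, 2.93], [-2.69, 2.69]. Speed limits (rad/s): [2.22, 2.22, 2.79, 3.14, 3.14, 3.14].

### API

Orientations are given as a 3x3 rotation matrix whose columns are the frame's x, y, z axes.
In Python, from station import env, eoat, planner, cams, job gives the robot as it stands. Calls block until the motion is done:
- env.move_to(position, orientation): joint-space move of the TCP to a pose.
- env.servo_line(position, feed=0.15, rot=None): straight line of the TCP; rot=None keeps the orientation; feed is the mean speed in m/s.
- env.set_joints(angles): joint-space move.
- eoat.let_go() and eoat.close_gripper(force=None): open the fingers fully, or close them until they stop; force is the grip in N (None keeps the last).
- env.hold(seconds).
- planner.inverse_kinematics(position, orientation): joint angles nearest the present ones, or None.
- env.state(): the state.
- cams.read_camera(name): name is "side" or "top"; returns a dict with "img" (400x640x3 uint8, blue, green, red), "camera_matrix" (3x3 intrinsics, pixels), "k1" (the pictures are not rectified: a ray, as slopes to the right and down, at radius r is drawn at 1 + k1 r^2 times it, then the intrinsics apply), "position" and "orientation" of the camera in the world. Camera axes: x right, y down, z forward; pixel columns grow to the right and rows downward; lengths in m; the calibration is good to about 2 mm. A picture is of the moment at which its call begins. There is no depth.
A pose or a line that the arm cannot do raises env.Unreachable and nothing moves.
- job.finish_job(): hands the job in; it is judged then, once.
The state is a dict: "clock": time; "joints": joint angles; "joint_vel": joint speeds; "effort": joint torques, N m; "ee_pos": TCP position; "tool_rot": TCP orientation; "ft_force": force on the tool from outside, world axes, zero at the start; "ft_torque": the same for the moment, N m; "width": opening from 0.0 (shut) to 1.0 (fully open); "grip_force": force on a finger pad.
Only numpy, scipy, OpenCV 4.12 (cv2) and the standard library are available. Lean on these libraries where they do the work, as an engineer would, in place of code of your own. Each camera call takes 0.05 s, during which the arm holds its last target. There are 200 camera calls.

## Working session

There is one attempt and no reset: what is moved stays moved. The work goes in short steps, each a Python script; the robot and the scene stay as the last script left them, time stands still between calls to the robot, and variables do not carry over. Pictures are saved under pics/ and viewed, at most 10 in all, crops included, and the job is handed in when it is done.

```bash
ls; mkdir -p pics; python3 - <<'E'
from station import env, cams
import cv2
for n in("side","top"):
    c=cams.read_camera(n); cv2.imwrite(f"pics/{n}0.png",c["img"]); print(n,c["camera_matrix"],c["k1"],c["position"],c["orientation"])
s=env.state(); print(s["clock"],s["ee_pos"],s["tool_rot"],s["width"])
E
```

```text
pics
side [[467.65444704   0.         321.52459627]
 [  0.         467.65444704 201.18942696]
 [  0.           0.           1.        ]] -0.12279353663271605 [ 0.34599183 -1.03087661  0.99025531] [[ 0.98445652 -0.13589555  0.11125537]
 [-0.17434593 -0.67976176  0.71240961]
 [-0.02118615 -0.72073321 -0.69288873]]
top [[437.38127411   0.         322.19046277]
 [  0.         437.38127411 196.98361969]
 [  0.           0.           1.        ]] 0.03678593188854951 [ 0.21936009 -0.08516724  1.59514675] [[-0.00449388 -0.98280142  0.18461088]
 [-0.9999885   0.00410795 -0.00247294]
 [ 0.00167203 -0.18461987 -0.98280858]]
0.1 [0.16227571 0.60336997 0.24947189] [[-9.65661640e-01  2.59802765e-01 -3.47502104e-04]
 [ 2.59802982e-01  9.65661185e-01 -9.41946984e-04]
 [ 9.08488625e-05 -9.99884151e-04 -9.99999496e-01]] 0.9992097469259196
```

View pics/top0.png

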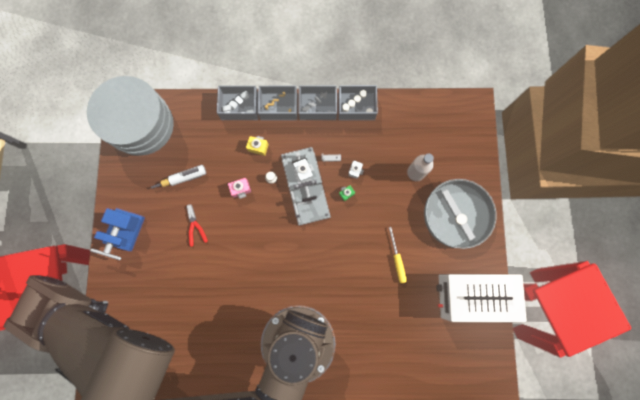

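View pics/side0.png

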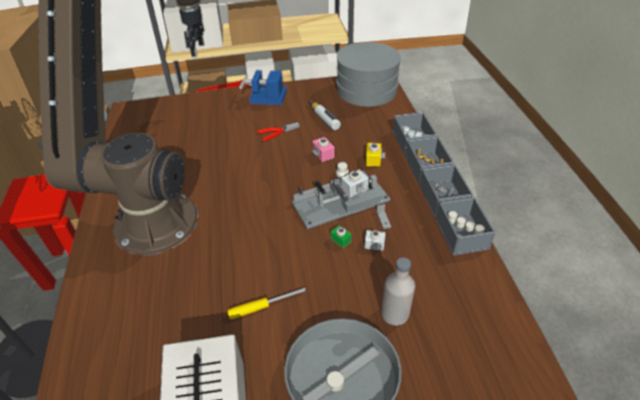

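Top view: the clamp is at about (305,187). Box candidates are bare metal in the clamp (303,169), smaller bare metal (356,169), green (347,193), pink (239,187) and yellow (257,145). I choose the one in the clamp: it is bare metal and the larger. In the side view it is at (354,183). Next, one close crop of both views.

```bash
python3 - <<'E'
import cv2,numpy as np
t=cv2.imread("pics/top0.png")[140:230,265:375]; s=cv2.imread("pics/side0.png")[160:235,285:395]
a=cv2.resize(t,None,fx=7,fy=7,interpolation=cv2.INTER_CUBIC)[:,:]
b=cv2.resize(s,None,fx=7,fy=7,interpolation=cv2.INTER_CUBIC)
cv2.imwrite("pics/t1.png",cv2.resize(t,None,fx=6.6,fy=6.6,interpolation=cv2.INTER_CUBIC));cv2.imwrite("pics/s1.png",b)
E
```

```text
(no output)
```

View pics/t1.png

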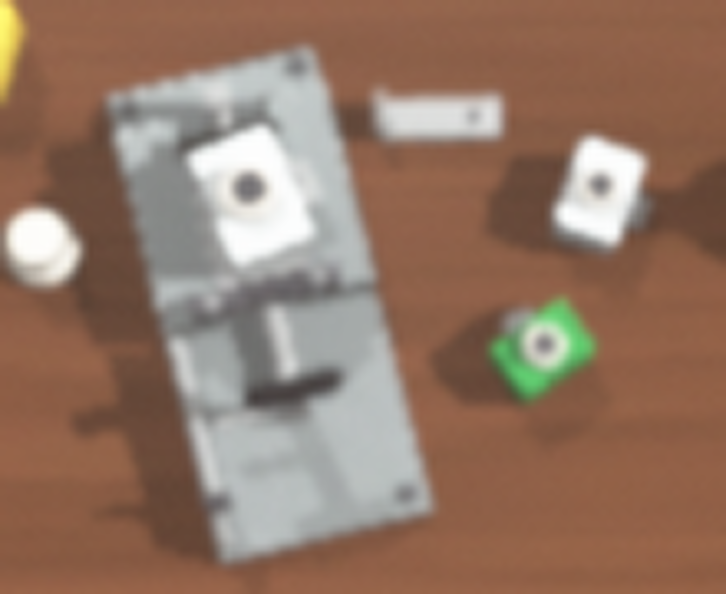

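View pics/s1.png

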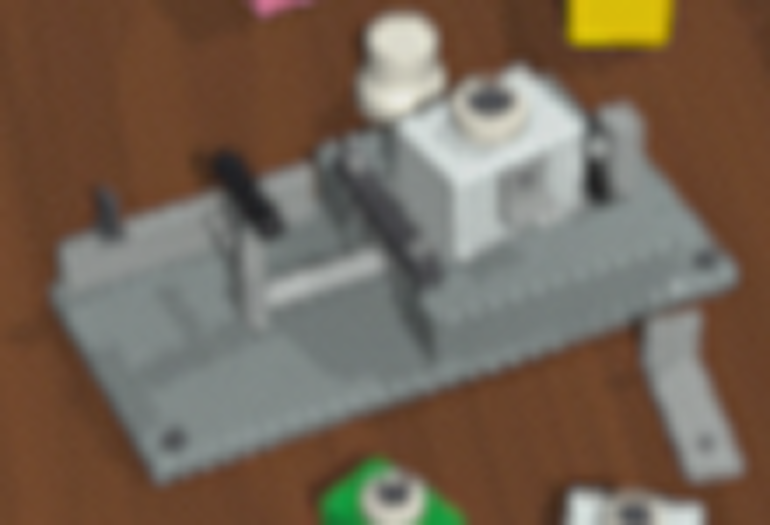

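The crops show the clamp with its handle end down and left, towards the robot. The lampholder centre is at top (302.5,168) and side (355,174). The bracket faces clamp -y, and the box is twisted about 10° relative to the clamp. I'll solve the clamp and box poses from the picked points in both views.

```bash
cat > h.py <<'E'
import numpy as np, cv2
K={"top":(437.38127411,322.19046277,196.98361969,0.03678593,[0.21936009,-0.08516724,1.59514675],[[-0.00449388,-0.98280142,0.18461088],[-0.9999885,0.00410795,-0.00247294],[0.00167203,-0.18461987,-0.98280858]]),
"side":(467.65444704,321.52459627,201.18942696,-0.12279354,[0.34599183,-1.03087661,0.99025531],[[0.98445652,-0.13589555,0.11125537],[-0.17434593,-0.67976176,0.71240961],[-0.02118615,-0.72073321,-0.69288873]])}
def proj(c,P):
    f,cx,cy,k,p,R=K[c]; q=np.array(R).T@(np.array(P)-p); s=q[:2]/q[2]; s=s*(1+k*(s@s)); return np.array([cx+f*s[0],cy+f*s[1]])
def cast(c,uv,z):
    f,cx,cy,k,p,R=K[c]; d=(np.array(uv)-[cx,cy])/f; s=d.copy()
    for _ in range(20): s=d/(1+k*(s@s))
    r=np.array(R)@[s[0],s[1],1]; p=np.array(p); return p+r*(z-p[2])/r[2]
T=lambda U,V:("top",(np.array([U,V])+.5)/6.6-.5+[265,140])
S=lambda U,V:("side",(np.array([U,V])+.5)/7-.5+[285,160])
def Rz(a): return np.array([[np.cos(a),-np.sin(a)],[np.sin(a),np.cos(a)]])
E
cat > fit.py <<'E'
from h import *
from scipy.optimize import least_squares
# (pick, name, y, z)
F=[(T(105,97),'F',.06,.01),(T(312,45),'F',-.06,.01),(T(437,515),'N',-.06,.01),(T(222,562),'N',.06,.01),(T(377,285),-.052,-.06,.04),
(T(293,386),-.11,0,.09),(T(203,412),-.11,.042,.039),(T(215,500),'M',.054,.057),
(S(52,290),'N',.06,.01),(S(160,483),'N',-.06,.01),(S(738,270),'F',-.06,.01),(S(247,193),-.11,0,.087),(S(103,192),'M',.054,.055),
(S(340,162),-.046,.042,.054),(S(428,272),-.046,-.042,.054)]
def P(v,x,y,z):
    x={'F':v[3],'N':v[3]-.275,'M':v[4]}.get(x,x); return [*(v[:2]+Rz(v[2])@[x,y]),z]
res=lambda v:np.concatenate([proj(f[0][0],P(v,*f[1:]))-f[0][1] for f in F])
r=least_squares(res,[.65,0,.25,.08,-.152],loss='soft_l1'); v=r.x
print(np.round(v,4),np.degrees(v[2]))
for f,e in zip(F,r.fun.reshape(-1,2)): print(f[0][0],f[1],np.round(e,2))
for a,z in((T(248,187),.098),(T(252,196),.086),(S(492,98),.098),(S(492,122),.086)): 
    w=cast(*a,z); print('box',w,'clamp',Rz(-v[2])@(w[:2]-v[:2]))
C=[cast(*T(*q),.086)[:2] for q in((187,155),(262,123),(315,240),(243,268))]
D=[cast(*S(*q),.086)[:2] for q in((398,122),(460,178),(590,125),(520,65))]
for C in(C,D): print('c',np.round(Rz(-v[2])@np.array(np.array(C)-v[:2]).T,4).T.tolist())
E
python3 fit.py
```

```text
[ 0.6028 -0.0164  0.2473  0.0958 -0.152 ] 14.168033071248805
top F [ 0.38 -0.04]
top F [0.02 0.2 ]
top N [-0.49 -0.94]
top N [0.21 0.07]
top -0.052 [-0.06 -0.77]
top -0.11 [0.19 0.65]
top -0.11 [2.93 2.11]
top M [0.4  0.07]
side N [-0.52 -0.51]
side N [-0.57 -1.92]
side F [0.18 0.08]
side -0.11 [-0.15 -0.08]
side M [0.4  1.14]
side -0.046 [ 0.48 -2.1 ]
side -0.046 [ 0.25 -0.57]
box [ 0.60518137 -0.01875106  0.098     ] clamp [ 0.00175358 -0.0028382 ]
box [ 0.60327638 -0.02038964  0.086     ] clamp [-0.00049453 -0.00396066]
box [ 0.60544675 -0.01765612  0.098     ] clamp [ 0.0022789  -0.00184152]
box [ 0.60543484 -0.01916969  0.086     ] clamp [ 0.00189687 -0.00330614]
c [[0.0303, 0.0245], [0.0376, -0.019], [-0.0325, -0.0308], [-0.0378, 0.0103]]
c [[-0.0338, 0.0137], [-0.0261, -0.029], [0.0382, -0.0228], [0.0298, 0.0247]]
```

```bash
cat >> h.py <<'E'
CP=np.array([.6028,-.0164]); YW=.2473
def W(x,y,z,yaw=None): return [*(CP+Rz(YW)@[x,y]),z]
def TR(a): # tool down, finger line at world angle a
    c,s=np.cos(a),np.sin(a); return np.array([[s,c,0],[-c,s,0],[0,0,-1.]])
def st(tag=''):
    from station import env
    s=env.state(); p=np.array(s["ee_pos"]); print(tag,round(s["clock"],2),np.round(Rz(-YW)@(p[:2]-CP),4),round(p[2],4),'f',np.round(Rz(-YW)@np.array(s["ft_force"])[:2],1),round(s["ft_force"][2],1),'w',round(s["width"],3),'g',round(s["grip_force"],1),'q6',round(s["joints"][5],2)); return s
E
python3 - <<'E'
from h import *
from station import env,eoat,planner,cams
R=TR(YW+.171)
for a in (YW+.171,YW-np.pi/2): print(planner.inverse_kinematics(W(.001,-.003,.15),TR(a)))
env.move_to(W(.0015,-.003,.16),R); st()
env.servo_line(W(.0015,-.003,.079),feed=.12); st('down')
eoat.close_gripper(50); st('closed')
c=cams.read_camera("side")["img"][130:240,270:410]; d=cams.read_camera("top")["img"][130:240,250:390]
cv2.imwrite("pics/g.png",cv2.resize(np.hstack([c,d]),None,fx=2.8,fy=2.8,interpolation=cv2.INTER_CUBIC))
E
```

```text
Traceback (most recent call last):
  File "scipy/spatial/transform/_rotation.pyx", line 1143, in scipy.spatial.transform._rotation.Rotation.from_matrix
ValueError: Non-positive determinant (left-handed or null coordinate frame) in rotation matrix 0: [[ 0.40620761  0.91378081  0.        ]
 [-0.91378081  0.40620761  0.        ]
 [ 0.          0.         -1.        ]].
```

```bash
sed -i 's/\[\[s,c,0\],\[-c,s,0\]/[[-s,c,0],[c,s,0]/' h.py
python3 - <<'E'
from h import *
from station import env,eoat,planner,cams
R=TR(YW+.171)
for a in (YW+.171,YW-np.pi/2): print(planner.inverse_kinematics(W(.001,-.003,.15),TR(a)))
env.move_to(W(.0015,-.003,.16),R); st()
env.servo_line(W(.0015,-.003,.079),feed=.12); st('down')
eoat.close_gripper(50); st('closed')
c=cams.read_camera("side")["img"][130:240,270:410]; d=cams.read_camera("top")["img"][130:240,250:390]
cv2.imwrite("pics/g.png",cv2.resize(np.hstack([c,d]),None,fx=2.8,fy=2.8,interpolation=cv2.INTER_CUBIC))
E
```

```text
[-1.40703661e-01  5.75809357e-01  1.71132199e+00 -4.44089210e-16
  8.54461308e-01 -5.59003661e-01]
[-1.40703661e-01  5.75809357e-01  1.71132199e+00 -4.44089210e-16
  8.54461308e-01  1.18279267e+00]
 2.82 [ 0.0017 -0.0023] 0.1601 f [ 0.7 -0.3] 0.4 w 1.002 g 0.0 q6 -0.56
down 3.64 [ 0.0018 -0.0031] 0.0795 f [-0.1  0.2] 0.1 w 0.997 g 0.0 q6 -0.56
closed 3.97 [ 0.0019 -0.0031] 0.0801 f [-1.   1.2] 5.1 w 0.761 g 55.3 q6 -0.56
```

View pics/g.png

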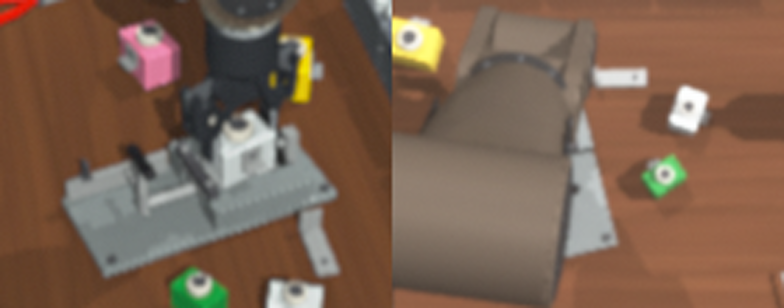

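The side view shows the fingers on the two end faces of the box, at about (238,150) in the crop, and width 0.76 fits 66 mm. Lift, turn -100° and lower.

```bash
python3 - <<'E'
from h import *
from station import env,eoat,planner,cams
R=TR(YW-np.pi/2)
env.servo_line(W(.0019,-.0031,.135)); s=st('lift')
env.move_to(W(-.010,0,.135),R); s=st('turned')
env.servo_line(W(-.010,0,.083),feed=.1); s=st('low'); f0=s["ft_force"][2]
z=.083
while z>.078:
    z-=.001; env.servo_line(W(-.010,0,z),feed=.03); s=st('z')
    if s["ft_force"][2]-f0>4: break
c=cams.read_camera("side")["img"][130:240,270:410]
cv2.imwrite("pics/p.png",cv2.resize(c,None,fx=5.6,fy=5.4,interpolation=cv2.INTER_CUBIC))
E
```

```text
lift 4.59 [ 0.0016 -0.003 ] 0.1347 f [-0.7  0.5] -3.3 w 0.762 g 55.9 q6 -0.56
turned 6.12 [-0.0101  0.    ] 0.1346 f [0.1 0.1] -3.4 w 0.762 g 55.9 q6 1.18
low 6.79 [-0.0098 -0.0001] 0.0832 f [-0.5  0.1] -2.6 w 0.761 g 55.9 q6 1.18
z 7.04 [-0.0098 -0.0001] 0.0825 f [-0.4  0. ] -3.2 w 0.762 g 55.9 q6 1.18
z 7.29 [-0.01 -0.  ] 0.081 f [-0.7  0.5] -2.5 w 0.765 g 55.9 q6 1.18
z 7.54 [-0.0099 -0.    ] 0.0802 f [-0.5  1.3] 0.1 w 0.758 g 56.2 q6 1.18
z 7.79 [-0.0098 -0.    ] 0.0801 f [-3.5  3. ] 11.8 w 0.758 g 57.5 q6 1.18
```

View pics/p.png

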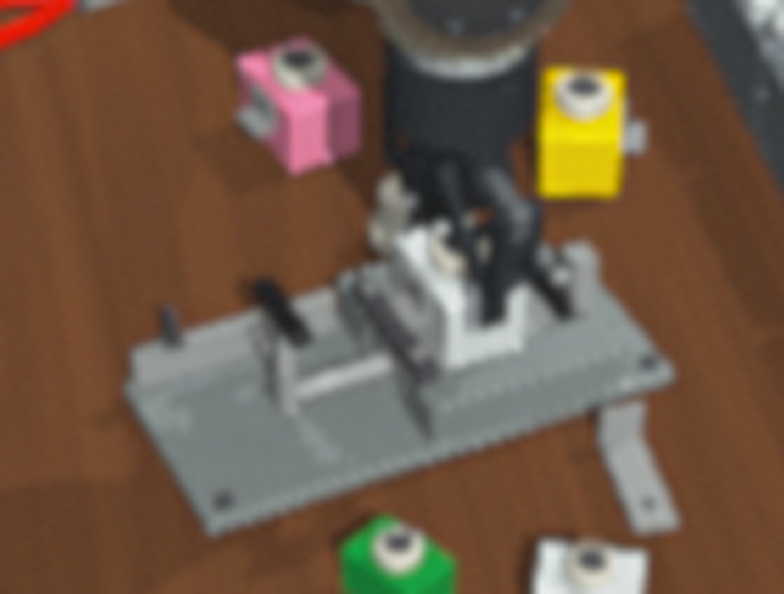

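The box is turned with its bracket facing the bar, at about (405,290). It is resting on the bed. Slide it to the bar until contact, then release.

```bash
python3 - <<'E'
from h import *
from station import env,eoat,planner,cams
env.servo_line(W(-.010,0,.0803),feed=.03); s=st('up')
f0=(Rz(-YW)@np.array(s["ft_force"])[:2])[0]; x=-.010
while x>-.024:
    x-=.001; env.servo_line(W(x,0,.0803),feed=.04); s=st('x')
    if (Rz(-YW)@np.array(s["ft_force"])[:2])[0]-f0>7: break
eoat.let_go(); env.hold(.2); st('rel')
env.servo_line(W(x,0,.17),feed=.2); st('up')
env.move_to(W(-.115,0,.17),TR(YW)); st('over handle')
c=cams.read_camera("side")["img"][130:240,270:410]; d=cams.read_camera("top")["img"][130:240,250:390]
cv2.imwrite("pics/r.png",cv2.resize(c,None,fx=5.6,fy=5.4,interpolation=cv2.INTER_CUBIC))
E
```

```text
up 8.09 [-0.01 -0.  ] 0.0802 f [-1.4  0.9] 1.5 w 0.756 g 56.5 q6 1.18
x 8.34 [-0.011 -0.   ] 0.0802 f [0.7 0.6] -1.0 w 0.761 g 56.1 q6 1.18
x 8.59 [-0.0121 -0.    ] 0.0802 f [-0.3 -1. ] -1.7 w 0.757 g 56.1 q6 1.18
x 8.84 [-0.0132  0.    ] 0.0802 f [-0.9  1.1] -2.5 w 0.759 g 56.0 q6 1.18
x 9.09 [-0.0141  0.0001] 0.0802 f [-0.3  0.5] -1.9 w 0.763 g 55.9 q6 1.18
x 9.34 [-0.0151  0.    ] 0.0803 f [0.5 0.5] -3.9 w 0.762 g 55.9 q6 1.18
x 9.59 [-0.0161  0.    ] 0.0803 f [-0.2 -1.1] -2.8 w 0.763 g 55.9 q6 1.18
x 9.84 [-0.017 -0.   ] 0.0803 f [-0.   0.5] -3.6 w 0.762 g 55.9 q6 1.18
x 10.09 [-0.0175 -0.0001] 0.0804 f [3.2 1.2] -3.7 w 0.762 g 56.0 q6 1.18
x 10.34 [-0.0178 -0.0001] 0.0806 f [7.8 2.9] -3.6 w 0.762 g 56.4 q6 1.17
rel 10.88 [-0.0191 -0.    ] 0.0803 f [0.1 0.8] 1.0 w 0.999 g 0.0 q6 1.17
up 11.48 [-0.0194  0.0002] 0.1693 f [0.4 0.2] -1.3 w 0.999 g 0.0 q6 1.17
over handle 12.94 [-0.1149  0.    ] 0.1696 f [0.6 0.1] -0.7 w 0.997 g 0.0 q6 -0.47
```

View pics/r.png

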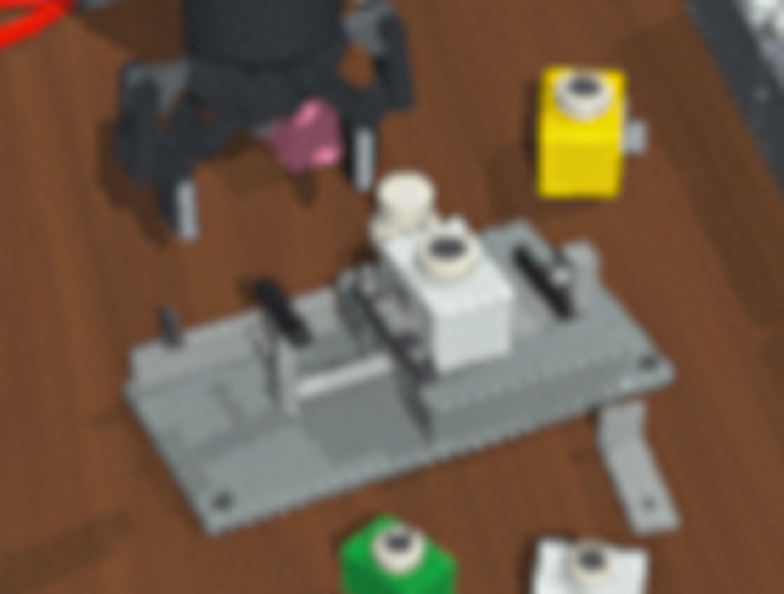

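The box stands flat against the bar with the lip over it, and contact came at TCP x = -17 mm as expected. Now the handle.

```bash
python3 - <<'E'
from h import *
from station import env,eoat,planner,cams
print('box xy',Rz(-YW)@(cast("side",[448/5.6+270-.4,250/5.4+130-.4],.098)[:2]-CP))
env.servo_line(W(-.115,0,.086),feed=.12); st('down')
eoat.close_gripper(80); st('closed')
env.servo_line(W(-.140,0,.086),feed=.06); st('pull')
env.servo_line(W(-.152,0,.086),feed=.04); env.hold(.3); st('at mark')
c=cams.read_camera("side")["img"]
cv2.imwrite("pics/m.png",cv2.resize(c[140:230,270:380],None,fx=7,fy=6.6,interpolation=cv2.INTER_CUBIC))
E
```

```text
box xy [-0.01632168 -0.00453605]
down 13.89 [-1.148e-01 -1.000e-04] 0.0864 f [ 0.6 -0.7] 0.5 w 1.002 g 0.0 q6 -0.47
closed 14.57 [-0.1138 -0.0003] 0.0867 f [4.4 3.3] 5.0 w 0.133 g 78.0 q6 -0.47
pull 15.13 [-0.1385 -0.0003] 0.0867 f [7.5 5.3] 4.1 w 0.135 g 78.0 q6 -0.5
at mark 15.88 [-0.1497 -0.0003] 0.0867 f [12.5  8.3] 2.4 w 0.134 g 78.0 q6 -0.51
```

View pics/m.png

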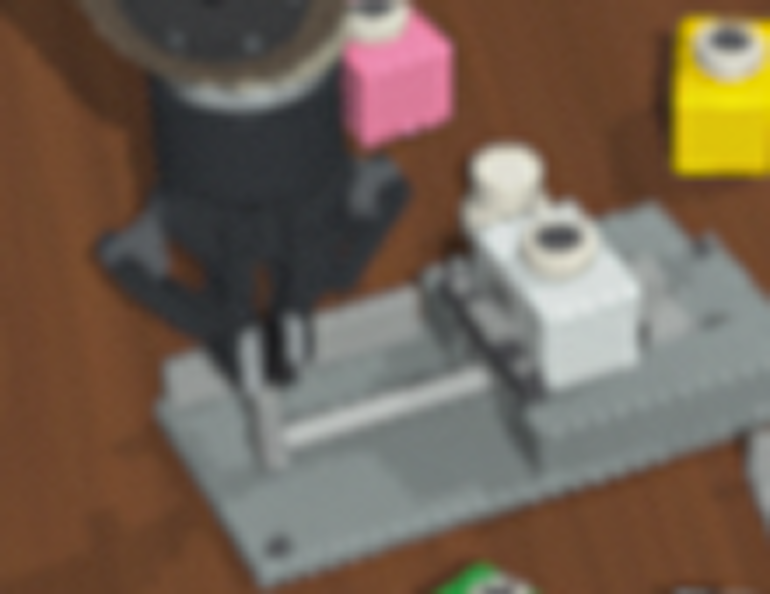

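The box stays pressed and is flat against the bar. The pointer and mark are hidden behind the fingers at about (215,320). I'll refine the rest-to-mark distance from the first pictures with dark-blob centroids, and find the robot's x of the handle's rest stop by touch.

```bash
cat > blob.py <<'E'
from h import *
def blobs(c,img,x0,x1,y0,y1,th=85):
    g=cv2.resize(img[y0:y1,x0:x1].max(2),None,fx=4,fy=4,interpolation=cv2.INTER_CUBIC)
    n,l,s,m=cv2.connectedComponentsWithStats((g<th).astype('u1'))
    for i in range(1,n):
        if s[i,4]>25: print(c,'area',s[i,4]/16,'bb',np.round(s[i,:4]/4+[x0,y0,0,0],1),'cen',np.round((m[i]+.5)/4-.5+[x0,y0],2))
E
python3 - <<'E'
from blob import *
from station import env,cams
for th in(70,85,100):
    blobs("top",cv2.imread("pics/top0.png"),293,320,193,220,th); blobs("side",cv2.imread("pics/side0.png"),294,327,178,200,th)
for x in (-.152,-.110):
    for n,p in(('bar',(-.11,0,.089)),('markmid',(x,.054,.046)),('marktop',(x,.054,.057)),('ptr',(-.11,.04,.038))): print(x,n,proj("top",W(*p)),proj("side",W(*p)))
env.servo_line(W(-.120,0.0005,.086),feed=.1); st('back')
for x in np.arange(-.116,-.101,.002):
    env.servo_line(W(x,0.0005,.086),feed=.03); env.hold(.1); s=st()
    if (Rz(-YW)@np.array(s["ft_force"])[:2])[0]<-8: break
E
```

```text
side area 59.625 bb [314.2 181.5  10.8  12.2] cen [319.02 186.76]
side area 8.4375 bb [298.8 188.    2.5   5. ] cen [299.42 190.1 ]
top area 26.6875 bb [302.8 197.   12.8   4.2] cen [308.24 198.8 ]
side area 83.25 bb [312.5 180.8  13.   13.5] cen [318.63 186.56]
side area 20.4375 bb [298.  186.8   4.    7. ] cen [299.41 189.93]
top area 41.9375 bb [302.5 196.5  13.5   5. ] cen [308.28 198.71]
top area 1.875 bb [293.  213.5   1.2   1.8] cen [293.08 213.81]
side area 114.125 bb [311.8 179.5  14.2  15. ] cen [318.3 186.2]
side area 44.0 bb [296.2 185.5   7.2   8.8] cen [299.34 189.38]
side area 5.625 bb [317.5 195.5   1.8   4.5] cen [317.87 197.11]
-0.152 bar [309.16430618 198.75759264] [319.6953953 186.5362874]
-0.152 markmid [297.70536662 215.82431556] [299.86672481 190.35192844]
-0.152 marktop [297.54010007 215.38328124] [299.67063107 187.62830897]
-0.152 ptr [298.80873098 204.02043708] [314.68257783 191.07819346]
-0.11 bar [309.16430618 198.75759264] [319.6953953 186.5362874]
-0.11 markmid [294.90903597 204.60105506] [312.7420154  186.28960312]
-0.11 marktop [294.72513366 204.08441651] [312.61706576 183.56683391]
-0.11 ptr [298.80873098 204.02043708] [314.68257783 191.07819346]
back 16.4 [-0.1179 -0.0002] 0.0867 f [ 6.6 -1.2] 3.2 w 0.137 g 78.3 q6 -0.48
 16.78 [-0.1143 -0.0002] 0.0867 f [ 5.7 -0.5] 3.8 w 0.129 g 78.4 q6 -0.47
 17.13 [-0.1124 -0.0002] 0.0867 f [ 6.4 -1.6] 4.7 w 0.132 g 78.5 q6 -0.47
 17.48 [-0.1105 -0.0002] 0.0867 f [ 5.3 -2.5] 5.4 w 0.136 g 78.5 q6 -0.47
 17.83 [-0.1087 -0.0002] 0.0867 f [ 4.5 -2.8] 6.1 w 0.135 g 78.7 q6 -0.47
 18.18 [-1.085e-01 -1.000e-04] 0.0867 f [-6.9 -8.1] 12.8 w 0.132 g 79.5 q6 -0.46
 18.53 [-1.083e-01 -1.000e-04] 0.0866 f [-19.3 -12.5] 18.5 w 0.138 g 80.4 q6 -0.46
```

```bash
python3 - <<'E'
from h import *
from station import env,cams
env.servo_line(W(-.1086,0.0005,.086),feed=.03); st()
c=cams.read_camera("side")["img"]; t=cams.read_camera("top")["img"]; cv2.imwrite("pics/side2.png",c); cv2.imwrite("pics/top2.png",t)
a=cv2.resize(c[155:215,310:390],None,fx=10,fy=10,interpolation=cv2.INTER_CUBIC)
P=lambda *p: np.round(((proj("side",W(*p))-[310,155])+.5)*10-.5).astype(int)
def poly(pts,col):
    cv2.polylines(a,[np.array([P(*p) for p in pts])],True,col,1)
poly([(-.052,-.06,.04),(.065,-.06,.04)],(0,0,255))
poly([(-.052,-.042,.054),(-.04,-.042,.054),(-.04,.042,.054),(-.052,.042,.054)],(255,0,0))
poly([(-.04,-.033,.04),(.006,-.033,.04),(.006,-.033,.086),(-.04,-.033,.086)],(0,255,0))
poly([(-.04,.033,.086),(.006,.033,.086),(.006,-.033,.086),(-.04,-.033,.086)],(0,255,0))
cv2.imwrite("pics/q.png",a)
E
```

```text
18.78 [-0.1085 -0.0002] 0.0867 f [-3.5 -6.3] 10.0 w 0.134 g 79.6 q6 -0.46
```

View pics/q.png

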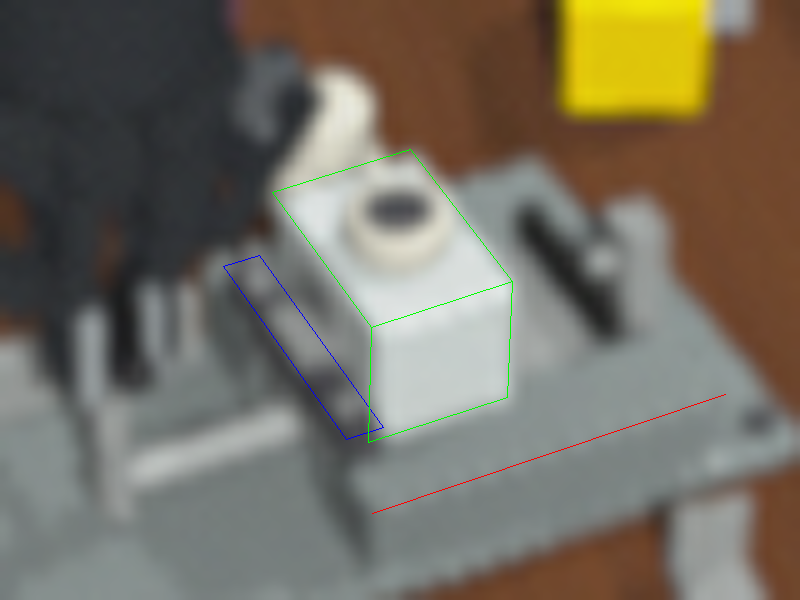

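Overlay on the side view: the box matches its predicted outline, while the bed's near edge (red line, about (372,513)) may sit a few px off. I'll check the clamp's y numerically with intensity profiles.

```bash
python3 - <<'E'
from h import *
def prof(c,f,rng,fn):
    g=cv2.imread(f).astype('f4').mean(2); out=[]
    for y in rng:
        v=[]
        for p in fn(y):
            u=proj(c,W(*p)); v.append(cv2.remap(g,np.float32([[u[0]]]),np.float32([[u[1]]]),1)[0,0])
        out.append(np.mean(v))
    return np.round(out).astype(int)
mm=lambda a,b,s=2:np.arange(a,b,s)/1000
X=mm(12,50,4)
r=mm(-80,-44); print('side bed -y edge z.04',*zip((r*1000).astype(int),prof("side","pics/side2.png",r,lambda y:[(x,y,.04) for x in X])))
X2=mm(-180,60,8)
r=mm(-74,-44); print('side plate -y top z.01',*zip((r*1000).astype(int),prof("side","pics/side2.png",r,lambda y:[(x,y,.01) for x in mm(-180,-60,6)])))
print('side ground z0',*zip((r*1000).astype(int),prof("side","pics/side2.png",r,lambda y:[(x,y,.0) for x in mm(-180,-60,6)])))
print('top -y z.01 near',*zip((r*1000).astype(int),prof("top","pics/top0.png",r,lambda y:[(x,y,.01) for x in mm(-180,-60,6)])))
print('top -y z.04 far',*zip((r*1000).astype(int),prof("top","pics/top0.png",r,lambda y:[(x,y,.04) for x in mm(-45,60,6)])))
r=mm(44,76); print('top +y z.035 rail',*zip((r*1000).astype(int),prof("top","pics/top0.png",r,lambda y:[(x,y,.035) for x in mm(-140,-60,6)])))
print('top +y z.04 bed',*zip((r*1000).astype(int),prof("top","pics/top0.png",r,lambda y:[(x,y,.04) for x in mm(-40,50,6)])))
r=mm(-44,46); print('crossbar top z.088',*zip((r*1000).astype(int),prof("top","pics/top0.png",r,lambda y:[(-.11,y,.088)])))
print('crossbar side z.088',*zip((r*1000).astype(int),prof("side","pics/side0.png",r,lambda y:[(-.111,y,.087)])))
print('pad top-face side z.050 x.04',*zip((r*1000).astype(int),prof("side","pics/side2.png",r,lambda y:[(.04,y,.049)])))
print('box -y top edge',*zip((r*1000).astype(int),prof("side","pics/side2.png",r,lambda y:[(x,y,.086) for x in mm(-36,4,3)])))
E
```

```text
side bed -y edge z.04 (np.int64(-80), np.int64(132)) (np.int64(-78), np.int64(130)) (np.int64(-76), np.int64(129)) (np.int64(-74), np.int64(129)) (np.int64(-72), np.int64(128)) (np.int64(-70), np.int64(129)) (np.int64(-68), np.int64(129)) (np.int64(-66), np.int64(131)) (np.int64(-64), np.int64(134)) (np.int64(-62), np.int64(138)) (np.int64(-60), np.int64(142)) (np.int64(-58), np.int64(144)) (np.int64(-56), np.int64(145)) (np.int64(-54), np.int64(145)) (np.int64(-52), np.int64(145)) (np.int64(-50), np.int64(145)) (np.int64(-48), np.int64(144)) (np.int64(-46), np.int64(144))
side plate -y top z.01 (np.int64(-74), np.int64(74)) (np.int64(-72), np.int64(78)) (np.int64(-70), np.int64(86)) (np.int64(-68), np.int64(98)) (np.int64(-66), np.int64(112)) (np.int64(-64), np.int64(124)) (np.int64(-62), np.int64(134)) (np.int64(-60), np.int64(140)) (np.int64(-58), np.int64(142)) (np.int64(-56), np.int64(141)) (np.int64(-54), np.int64(139)) (np.int64(-52), np.int64(136)) (np.int64(-50), np.int64(133)) (np.int64(-48), np.int64(131)) (np.int64(-46), np.int64(130))
side ground z0 (np.int64(-74), np.in
[... 7124 characters left out ...]
 np.int64(192)) (np.int64(0), np.int64(183)) (np.int64(2), np.int64(172)) (np.int64(4), np.int64(161)) (np.int64(6), np.int64(152)) (np.int64(8), np.int64(148)) (np.int64(10), np.int64(148)) (np.int64(12), np.int64(153)) (np.int64(14), np.int64(160)) (np.int64(16), np.int64(171)) (np.int64(18), np.int64(184)) (np.int64(20), np.int64(194)) (np.int64(22), np.int64(201)) (np.int64(24), np.int64(203)) (np.int64(26), np.int64(200)) (np.int64(28), np.int64(192)) (np.int64(30), np.int64(184)) (np.int64(32), np.int64(177)) (np.int64(34), np.int64(172)) (np.int64(36), np.int64(169)) (np.int64(38), np.int64(166)) (np.int64(40), np.int64(162)) (np.int64(42), np.int64(158)) (np.int64(44), np.int64(152))
```

```bash
python3 - <<'E'
from h import *
def prof(c,f,r,ys,z,lab):
    g=cv2.imread(f).astype('f4').mean(2)
    P=np.array([[proj(c,W(x,y,z)) for y in ys] for x in r]).astype('f4')
    v=cv2.remap(g,P[...,0],P[...,1],cv2.INTER_CUBIC).mean(1); i=v.argmin()
    lo,hi=max(i-9,0),i+10; w=np.clip(0.5*(v[lo]+v[min(hi,len(v)-1)])-v[lo:hi],0,None)
    print(lab,c,z,'min',round(r[i]*1e3,1),'cen',round((w*r[lo:hi]).sum()/w.sum()*1e3,2),v[::4].astype(int).tolist())
r=np.arange(-.17,-.135,.001)
ys=np.arange(.049,.060,.002)
prof("top","pics/top0.png",r,ys,.057,'mark')
prof("side","pics/side0.png",r,ys,.053,'mark'); prof("side","pics/side0.png",r,ys,.046,'mark')
r=np.arange(-.13,-.09,.001); ys=np.arange(-.022,.023,.004)
prof("top","pics/top0.png",r,ys,.089,'xbar'); prof("side","pics/side0.png",r,ys,.086,'xbar')
r=np.arange(-.125,-.095,.001); prof("top","pics/top0.png",r,np.arange(.03,.044,.002),.04,'ptr')
prof("side","pics/side0.png",r,np.arange(.034,.044,.002),.038,'ptr')
E
```

```text
mark top 0.057 min -154.0 cen -154.21 [170, 169, 158, 130, 110, 128, 165, 185, 187]
mark side 0.053 min -156.0 cen -156.82 [68, 68, 67, 59, 57, 73, 73, 67, 71]
mark side 0.046 min -154.0 cen -155.19 [74, 74, 71, 63, 57, 67, 79, 79, 78]
xbar top 0.089 min -109.0 cen -109.23 [179, 168, 155, 135, 95, 70, 82, 121, 149, 155, 153]
xbar side 0.086 min -111.0 cen -111.02 [109, 103, 86, 67, 42, 36, 49, 86, 115, 119, 118]
ptr top 0.04 min -102.0 cen -101.96 [187, 187, 186, 184, 181, 161, 154, 172]
ptr side 0.038 min -96.0 cen -97.22 [143, 142, 140, 126, 128, 113, 86, 63]
```

Top-view profiles give a mark-to-bar distance of about 44 mm, the blobs less, so I'll check once by overlay on the starting pictures.

```bash
python3 - <<'E'
from h import *
k=12
def panel(c,f,x0,y0,w,h):
    a=cv2.resize(cv2.imread(f)[y0:y0+h,x0:x0+w],None,fx=k,fy=k,interpolation=cv2.INTER_CUBIC)
    a=np.clip(a*1.3,0,255).astype('u1')
    P=lambda p:np.round((proj(c,W(*p))-[x0,y0]+.5)*k-.5).astype(int)
    def hull(pts,col): cv2.polylines(a,[cv2.convexHull(np.array([P(p) for p in pts],np.int32))],True,col,1)
    box=lambda x,y,z:[(i,j,l) for i in x for j in y for l in z]
    hull(box((-.154,-.150),(.047,.061),(.035,.057)),(0,255,0))
    hull([(-.11+.007*np.cos(t),y,.085+.007*np.sin(t)) for t in np.arange(0,6.3,.3) for y in(-.028,.028)],(0,255,0))
    hull(box((-.112,-.108),(.0,.044),(.037,.039)),(0,255,255))
    hull(box((-.115,-.105),(-.008,.008),(.02,.08)),(255,200,0))
    return a
cv2.imwrite("pics/ov.png",np.hstack([panel("side","pics/side0.png",292,177,38,28),panel("top","pics/top0.png",290,193,28,28)]))
E
```

```text
(no output)
```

View pics/ov.png

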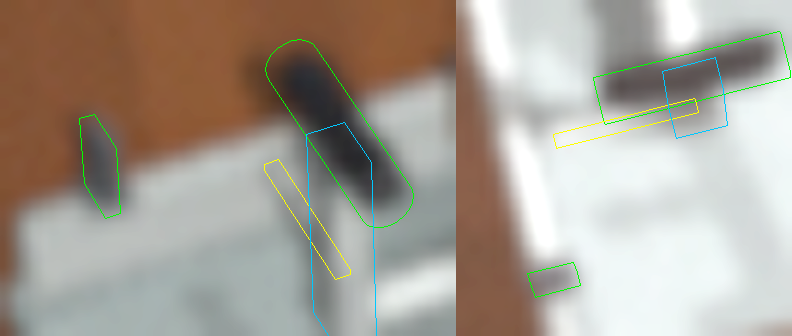

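The overlay shows the mark at side (100,160) and top (552,276), and the crossbar at side (342,130) and top (690,72). Both lie on the predictions for -152 and -110, so the travel is about 42.5 mm from the touched rest stop (TCP -108.6), which makes the target -151.1. Pull, correct for arm sag, and hand in.

```bash
python3 - <<'E'
from h import *
from blob import blobs
from station import env,eoat,cams,job
env.servo_line(W(-.140,.0008,.086),feed=.06); st()
x=-.1511; cmd=x-.002
for i in range(4):
    env.servo_line(W(cmd,.001,.086),feed=.03); env.hold(.3); s=st(round(cmd,4))
    e=x-(Rz(-YW)@(np.array(s["ee_pos"])[:2]-CP))[0]
    if abs(e)<.0003: break
    cmd+=e
c=cams.read_camera("side")["img"]; a=cv2.imread("pics/side2.png"); 
r=cv2.phaseCorrelate(*[cv2.cvtColor(i[165:200,340:362],cv2.COLOR_BGR2GRAY).astype('f4') for i in(a,c)]); print('box shift px vs before',r)
cv2.imwrite("pics/end.png",c)
E
```

```text
19.56 [-0.1381 -0.0002] 0.0867 f [ 7.9 -2.4] 3.2 w 0.13 g 78.7 q6 -0.49
-0.1531 20.44 [-0.1502 -0.0002] 0.0868 f [12.9 -1. ] 0.9 w 0.135 g 78.6 q6 -0.51
-0.154 20.99 [-0.1511 -0.0002] 0.0867 f [13.5 -0.4] 0.5 w 0.131 g 78.6 q6 -0.51
box shift px vs before ((0.5287658266183524, 0.12183743866976471), 0.9890352722119402)
```

```bash
python3 - <<'E'
from blob import *
for f in("pics/side2.png","pics/end.png"):
    i=cv2.imread(f); blobs(f,i,343,357,170,182,120); 
    g=i.mean(2)[192:196,350:366].mean(0); print(g.astype(int).tolist())
E
```

```text
pics/side2.png area 10.0625 bb [352.8 170.    4.2   3.2] cen [354.83 170.87]
pics/side2.png area 12.5625 bb [347.2 174.5   5.2   3. ] cen [349.34 175.5 ]
[202, 201, 201, 201, 201, 200, 199, 197, 195, 195, 186, 160, 144, 144, 144, 144]
pics/end.png area 10.1875 bb [352.8 170.    4.2   3.2] cen [354.83 170.89]
pics/end.png area 12.625 bb [347.2 174.5   5.2   3. ] cen [349.32 175.49]
[200, 200, 200, 200, 200, 199, 198, 196, 195, 195, 183, 150, 137, 141, 143, 143]
```

The box has not moved, and the shift came from the background. Everything is in place, so I'm handing in.

```bash
python3 -c "
from station import job
print(job.finish_job())"
```

```text
the job is handed in; nothing more can be done
None
```

The job is handed in: the lamp box is turned and pressed against the bar with its lip over it, about 2 mm off centre across the bed at most, and the gripper holds the handle at my best estimate of the mark, good to about 1 mm because the fingers hid pointer and mark at the end.

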